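Sweep the offcuts into the scrap tray

ROBOT

A 6-joint arm with a two-finger parallel gripper is mounted at the origin on the work surface. World frame = base frame: x ahead of the robot, y to its left, z up, the work surface at z = 0. Lengths are in mm, angles in rad, forces in N, time in s.
With the tool pointing down it reaches from about 350 to 875 mm from the base axis. Payload 4.2 kg.
Tool frame: the origin (TCP) lies at the very end of the fingers, on their centre line; the grasp point (between the pads) lies 19 mm behind it; z points along the fingers, y is the direction in which the jaws open and shut (so a half turn about z gives the same grasp; the last joint's range is limited). The gripper opens to 85 mm and grips with 20 to 120 N. Pads are 22 mm wide; open, the fingers measure 114 mm over their backs; the gripper's body (76 mm by 85 mm) begins 54 mm behind the grasp point. The pads swing forward as they close: fully open they stand 13 mm farther back than shut.
Start: joints at [1.504, 0.385, 0.008, 0, -1.194, -0.259], TCP at [200.009, 592.111, 231.312] pointing down, gripper open.
Joint ranges: [-3.14, 3.14], [-1.21, 2.06], [-1.07, 1.41], [-3.16, 2.05], [-2.99, -0.16], [-3.1, 3.1]. Speed limits (rad/s): [2.79, 2.79, 3.14, 3.14, 3.14, 3.14].

INTERFACE

Orientations are given as a unit quaternion [x, y, z, w].
In Python, from bench import arm gives the robot as it stands.
- The arm moves only by the tool apply_moves, never from a script. Its argument "rows" is a list of rows, each a list of 2 entries, a list of its own where there are three numbers: the shift along the tool's x, y, z in mm, then the turn, a rotation vector about the tool's x, y, z in degrees. In form: [[[dx, dy, dz], [ax, ay, az]], ...]. A call has 1 to 12 rows; each row is the pose to reach, as a shift and turn from the pose commanded when the call began, along the tool's axes at that moment; what a row does not reach only later rows make up. A row lasts 1/10 s, in which the tool goes at most 50 mm and 8.59 degrees, less where a joint would pass 70% of its speed; a pose out of reach is approached as far as the arm can. A call with a gripper value outside its range is refused whole. "claw" is the closure in counts, from 0 (fully open) to 255 (shut), set as the call begins (left out, the last holds). The fingers move at their own pace and stop on an object; the grip force is fixed at half the most. Time passes only in rows, so rows that repeat a pose let the fingers close. It gives the time, the measured TCP pose, the force and the opening at its end, in the units of the state.
- arm.read_state(): the state, without advancing time (a new reading comes with each control period).
- arm.get_image(name): name is "side" or "top" or "wrist"; returns a dict with "color" (400x640x3 uint8, red, green, blue), "z_map" (400x640 float32, mm along the optical axis (not along the pixel's ray), 0 where there is no reading), "camera_matrix" (3x3 intrinsics, pixels), "k1" (the pictures are not rectified: a ray, as slopes to the right and down, at radius r is drawn at 1 + k1 r^2 times it, then the intrinsics apply), "R" (3x3) and "t" (3): a world point X has camera coordinates R X + t. Camera axes: x right, y down, z forward; pixel columns grow to the right and rows downward; lengths in mm; the calibration is good to about 2 mm. A picture is of the moment at which its call begins.
- arm.job_done(): hands the job in, once; it reports no verdict.
The state is a dict: "clock": time; "joints": joint angles; "joint_vel": joint speeds; "joint_efforts": joint torques, N m; "position": TCP position; "ee_rot": TCP orientation; "contact_force": force on the tool from outside, world axes, zero at the start; "wrist_torque": the same for the moment, N m; "gripper_width": finger opening in mm.
Only numpy, scipy, OpenCV 4.12 (cv2) and the standard library are available. Lean on these libraries where they do the work, as an engineer would, in place of code of your own. Each camera call takes 0.05 s, during which the arm holds its last target. There are 200 camera calls.

TASK

Clear the welding plate: with the fingers, sweep the three metal offcuts (yellow flat, bright bar end, green pipe slice) along the plate and over its edge so that all three drop into the red scrap tray. Push them only, do not pick them up; leave the square tube, the blue magnet and everything else around the plate where they are.

Things in the scene. Friction and masses are not known exactly. Their poses are not given: they have to be found in the camera images.
- plate: Fixed dark steel welding plate, 290 (its x) x 240 (its y) mm, flat top 40 mm above the table, no raised edges. Origin at table height under its centre. The two long edges (at its y = -120 and +120 mm) each have a tray alongside. Its yaw varies within about 17 degrees.
- scrap_tray: Fixed red open tray, 250 (x) x 120 (y) mm, walls 3 mm thick, rim 34 mm above the table (6 mm below the plate's top), inner floor 3 mm up. It stands 2 mm from one of the plate's long edges, parallel to it and centred on it; on which side differs from start to start. Empty at the start. Origin at table height under its centre.
- bracket_tray: Fixed blue tray of the same size along the plate's opposite long edge, with four finished aluminium brackets fixed in it (below its rim). Not for scrap. Origin at table height under its centre.
- flat_offcut: Scrap: loose yellow-painted piece of flat bar, 40 x 25 x 12 mm high, about 90 g, lying on the plate. Origin at the centre of its underside.
- bar_offcut: Scrap: loose bright piece of square bar, 32 x 18 x 18 mm high, about 80 g, lying on the plate. Origin at the centre of its underside.
- pipe_offcut: Scrap: loose green-painted slice of pipe, 36 mm outside, 24 mm inside, 16 mm high, about 60 g, lying flat on the plate. Origin at the centre of its underside. The three scraps lie side by side along the plate's x, about 50 mm apart, in any order, in the middle of the plate (within 70 mm of its centre along x and 60 mm along y); no other thing lies between any of them and either long edge.
- square_tube: Loose workpiece that stays: short steel square tube, 36 x 36 mm, 40 mm tall, 350 g, standing upright near one short end of the plate (about 115 mm from the centre along the plate's x). Origin at the centre of its underside.
- magnet: Loose blue set-up magnet that stays (not attracting anything here): about 44 x 33 mm, 16 mm high, 300 g, lying near the other short end of the plate. Origin at its underside, about its centre.
- chipping_hammer: Loose hammer lying on the table at the robot's left, about 0.3 m long, under 50 mm high. Leave alone.
- wire_brush: Loose hand brush lying on the table at the robot's right. Leave alone.
- spray_can: Loose spray can, 60 mm across, 150 mm tall, standing on the table at the robot's right. Leave alone. Origin at the centre of its underside.
- clamp_block: Loose wooden block 60 x 40 x 30 mm on the table at the robot's left. Leave alone.

How it is judged (in metres and radians):
At the end, for the whole second after the job is handed in: Each of the three offcuts lies at rest inside the red tray (origin within its walls and below its rim), and the square tube and the magnet stand within 15 mm of where they were, upright (x of flat_offcut in the frame of scrap_tray between -0.122 and 0.122 m and y of flat_offcut in the frame of scrap_tray between -0.057 and 0.057 m and z of each of flat_offcut, bar_offcut, pipe_offcut in the frame of scrap_tray below 0.034 m and linear speed of each of flat_offcut, bar_offcut, pipe_offcut below 0.03 m/s and x of bar_offcut in the frame of scrap_tray between -0.122 and 0.122 m and y of bar_offcut in the frame of scrap_tray between -0.057 and 0.057 m and x of pipe_offcut in the frame of scrap_tray between -0.122 and 0.122 m and y of pipe_offcut in the frame of scrap_tray between -0.057 and 0.057 m and distance of each of square_tube, magnet from where it was at the start of the episode below 0.015 m and angle between each of square_tube, magnet's own z axis and vertical below 0.2 rad); the robot touches nothing.
It fails at once if an offcut is lifted off the plate (its origin more than 25 mm above the plate's top) (height (world z) of any of flat_offcut, bar_offcut, pipe_offcut above 0.065 m).
It fails at once if the square tube or the magnet is shifted more than 15 mm or tipped (distance of any of square_tube, magnet from where it was at the start of the episode above 0.015 m or angle between any of square_tube, magnet's own z axis and vertical above 0.3 rad).
It fails at once if the hammer, brush, spray can or wooden block is shifted more than 30 mm (distance of any of chipping_hammer, wire_brush, spray_can, clamp_block from where it was at the start of the episode above 0.03 m).
It also fails if it takes over 51 s, if anything falls off the work surface, if the arm or the gripper's body presses on something with over 40 N, if the wrist force passes 120 N, or if a joint passes its speed limit or range.

## Working session

There is one attempt and no reset: what is moved stays moved. The work goes in short steps, Python scripts to look and compute and a tool call to move; the robot and the scene stay as the last step left them, time stands still between calls to the robot, and variables do not carry over. Pictures are saved under pics/ and viewed, and the job is handed in when it is done.

Besides the shell and the picture viewer there is one more tool, called after ">>>" by a JSON object that holds its "name" and its "arguments", one argument or row to a line. apply_moves: Moves the arm, as the interface text tells. Its arguments: {"type":"object","properties":{"rows":{"type":"array"},"claw":{"type":"number"}},"required":["rows"]}

```bash
mkdir -p pics; ls; python3 - <<'E'
from bench import arm
import cv2
s=arm.read_state();print({k:s[k] for k in('clock','position','ee_rot','gripper_width')})
for n in('top','side'):
    d=arm.get_image(n);cv2.imwrite(f'pics/{n}0.png',d['color'][:,:,::-1]);print(n,d['camera_matrix'],d['k1'],d['R'],d['t'])
E
```

```text
pics
{'clock': 0.0, 'position': array([199.84731242, 591.57064209, 230.2174769 ]), 'ee_rot': array([ 9.86740087e-01, -1.62304725e-01, -1.53154147e-04,  1.07431008e-03]), 'gripper_width': 85.39546316240592}
top [[364.78412838   0.         327.85761941]
 [  0.         364.78412838 199.40357182]
 [  0.           0.           1.        ]] -0.028448046488039943 [[-0.00954246 -0.99989353  0.01103985]
 [-0.98732221  0.007672   -0.15854332]
 [ 0.15844174 -0.01241278 -0.9872903 ]] [  -3.35607742  510.78953026 1082.09593725]
side [[464.80563048   0.         317.60162228]
 [  0.         464.80563048 203.3119191 ]
 [  0.           0.           1.        ]] -0.09512459249212074 [[-0.96668805 -0.25565847 -0.0123673 ]
 [-0.18199709  0.72052981 -0.66911423]
 [ 0.17997573 -0.64457392 -0.74305666]] [ 513.33677641  134.27039316 1421.524583  ]
```

View pics/top0.png

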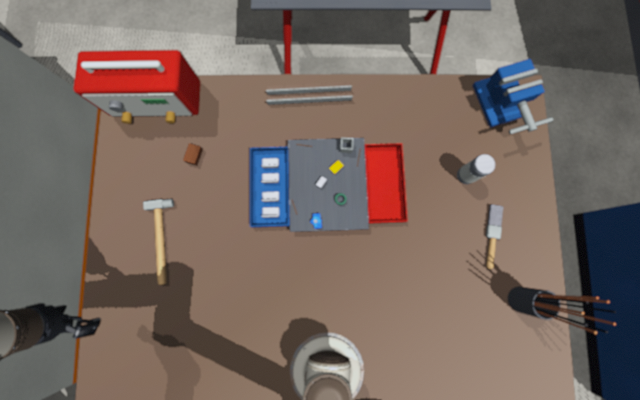

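View pics/side0.png

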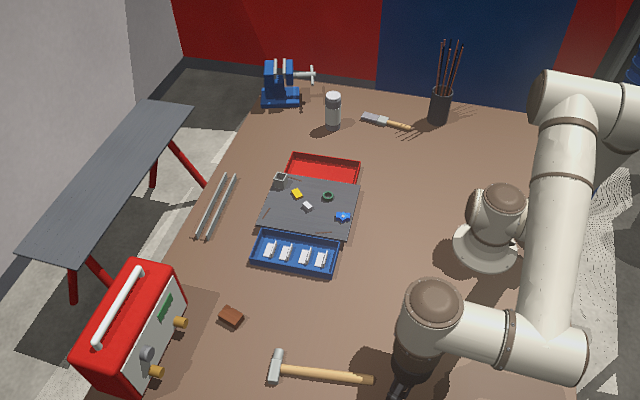

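```bash
cat >h.py <<'E'
from bench import arm
import numpy as np, cv2
from scipy.spatial.transform import Rotation as Ro
def rays(d,px):
    K=d['camera_matrix'];px=np.atleast_2d(px).astype(float)
    q=cv2.undistortPoints(px[:,None],K,np.array([d['k1'],0,0,0,0.]))[:,0]
    return np.c_[q,np.ones(len(q))]@d['R'], -d['R'].T@d['t']
def onz(d,px,z):
    v,o=rays(d,px); return o+v*((z-o[2])/v[:,2])[:,None]
def blobs(d,lo,hi,roi,amin=15):
    h=cv2.cvtColor(d['color'],cv2.COLOR_RGB2HSV);m=cv2.inRange(h,lo,hi)
    k=np.zeros_like(m);x0,y0,x1,y1=roi;k[y0:y1,x0:x1]=m[y0:y1,x0:x1]
    return [c for c in cv2.findContours(k,0,2)[0] if cv2.contourArea(c)>amin]
E
python3 - <<'E'
from h import *
for n,roi in(('top',(235,125,420,240)),('side',(240,140,370,285))):
    d=arm.get_image(n)
    x0,y0,x1,y1=roi
    cv2.imwrite(f'pics/{n}z.png',cv2.resize(d['color'][y0:y1,x0:x1,::-1],None,fx=4,fy=4,interpolation=cv2.INTER_CUBIC))
    for name,lo,hi,z in(('red',(0,150,60),(8,255,255),34),('yellow',(20,120,80),(35,255,255),52),('green',(45,80,20),(88,255,255),56),('blue',(100,140,60),(125,255,255),50),('white',(0,0,190),(179,50,255),58)):
        for c in blobs(d,lo,hi,roi):
            r=cv2.minAreaRect(c);b=cv2.boxPoints(r);w=onz(d,b,z)
            M=cv2.moments(c);ce=(M['m10']/M['m00'],M['m01']/M['m00'])
            v=d['z_map'][int(ce[1]),int(ce[0])]
            vv,o=rays(d,ce);p=o+vv[0]*v
            print(n,name,np.round(ce),cv2.contourArea(c),onz(d,ce,z).round()[0],'depthpt',p.round(), 'corners',w[:,:2].round().tolist())
E
```

```text
top red [386. 183.] 2879.0 [ 562. -189.   34.] depthpt [ 568. -194.    6.] corners [[689.0, -126.0], [695.0, -249.0], [440.0, -251.0], [435.0, -133.0]]
top yellow [336. 167.] 95.5 [612. -33.  52.] depthpt [612. -33.  52.] corners [[609.0, -9.0], [636.0, -40.0], [614.0, -57.0], [588.0, -27.0]]
top green [340. 199.] 88.5 [510. -45.  56.] depthpt [513. -46.  41.] corners [[528.0, -30.0], [528.0, -60.0], [494.0, -59.0], [494.0, -29.0]]
top blue [316. 220.] 117.0 [445.  28.  50.] depthpt [444.  28.  58.] corners [[468.0, 47.0], [468.0, 14.0], [422.0, 14.0], [422.0, 47.0]]
top blue [269. 187.] 2859.5 [550. 173.  50.] depthpt [559. 180.   2.] corners [[677.0, 234.0], [676.0, 115.0], [429.0, 113.0], [430.0, 228.0]]
top white [271. 210.] 92.0 [476. 164.  58.] depthpt [482. 171.   9.] corners [[486.0, 188.0], [486.0, 143.0], [462.0, 143.0], [462.0, 188.0]]
top white [270. 195.] 97.5 [522. 167.  58.] depthpt [531. 174.  10.] corners [[532.0, 192.0], [532.0, 144.0], [510.0, 143.0], [511.0, 192.0]]
top white [321. 182.] 41.5 [563.  13.  58.] depthpt [564.  13.  56.] corners [[555.0, 29.0], [581.0
[... 912 characters left out ...]
 [320. 259.] 93.0 [468. 205.  58.] depthpt [478. 170.   6.] corners [[479.0, 231.0], [482.0, 169.0], [456.0, 171.0], [454.0, 233.0]]
side white [304. 256.] 86.0 [517. 207.  58.] depthpt [528. 174.   9.] corners [[527.0, 233.0], [528.0, 170.0], [504.0, 174.0], [503.0, 236.0]]
side white [285. 252.] 86.5 [574. 209.  58.] depthpt [588. 176.   9.] corners [[584.0, 233.0], [587.0, 170.0], [563.0, 173.0], [561.0, 236.0]]
side white [269. 249.] 82.0 [623. 210.  58.] depthpt [642. 169.  -2.] corners [[633.0, 234.0], [634.0, 170.0], [611.0, 175.0], [611.0, 238.0]]
side white [307. 204.] 27.5 [561.  14.  58.] depthpt [561.  15.  59.] corners [[575.0, 11.0], [569.0, -3.0], [546.0, 15.0], [552.0, 30.0]]
```

View pics/topz.png

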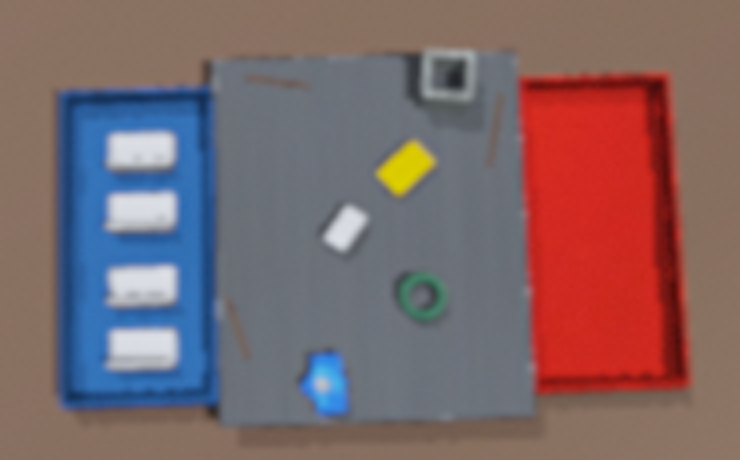

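```bash
cat >>h.py <<'E'
def go(p,jaw=None):
    "shift in tool axes to world p; turn about tool z so that tool y lies at angle jaw (deg)"
    s=arm.read_state();R=Ro.from_quat(s['ee_rot']);M=R.as_matrix()
    out=[(M.T@(np.array(p)-s['position'])).round(1).tolist(),np.degrees(np.arctan2(M[1,1],M[0,1])).round(2)]
    print('clock',s['clock'],'pos',s['position'].round(1),'shift',out,'tilt',M[:,2].round(3),'F',s['contact_force'].round(1),s['gripper_width'])
E
python3 - <<'E'
from h import *
d=arm.get_image('top')
Z=lambda *p:[(x/4+235,y/4+125) for x,y in p]
P=onz(d,Z((212,60),(516,52),(535,415),(221,424)),40);print(P.round(),P.mean(0).round())
print('tray',onz(d,Z((523,77),(667,75),(688,385),(538,390)),34).round())
print('tube',onz(d,Z((423,52),(474,52),(474,100),(422,100)),80).round())
go([613,28,130])
E
```

```text
[[ 702.  116.   40.]
 [ 707. -124.   40.]
 [ 419. -132.   40.]
 [ 415.  107.   40.]] [561.  -8.  40.]
tray [[ 689. -130.   34.]
 [ 690. -245.   34.]
 [ 442. -251.   34.]
 [ 439. -135.   34.]]
tube [[694. -48.  80.]
 [694. -87.  80.]
 [656. -87.  80.]
 [656. -47.  80.]]
clock 0.25 pos [200.  591.9 230.8] shift [[571.8, 401.9, 101.3], np.float64(-108.67)] tilt [-0.    -0.001 -1.   ] F [ 0.6 -0.4  0.4] 85.09290950198773
```

>>> {"name": "apply_moves", "arguments": {
  "rows": [
    [[572, 402, 100], [0, 0, 69.6]],
    [[572, 402, 100], [0, 0, 69.6]],
    [[572, 402, 100], [0, 0, 69.6]],
    [[572, 402, 100], [0, 0, 69.6]],
    [[572, 402, 100], [0, 0, 69.6]],
    [[572, 402, 100], [0, 0, 69.6]],
    [[572, 402, 100], [0, 0, 69.6]],
    [[572, 402, 100], [0, 0, 69.6]],
    [[572, 402, 100], [0, 0, 69.6]],
    [[572, 402, 100], [0, 0, 69.6]],
    [[572, 402, 100], [0, 0, 69.6]],
    [[572, 402, 100], [0, 0, 69.6]]
  ],
  "claw": 225
}}

```text
clock: 1.45
position: [552.1, 111.3, 146.2]
ee_rot: [0.718, -0.696, 0.0, -0.0]
contact_force: [1.3, 1.3, -0.2]
gripper_width: 10.3
```

```bash
python3 -c "
from h import *
go([613,28,110])"
```

```text
clock 1.45 pos [552.1 111.3 146.2] shift [[85.1, -58.3, 36.2], np.float64(-178.26)] tilt [ 0.  0. -1.] F [ 1.3  1.3 -0.2] 10.257471669219983
```

>>> {"name": "apply_moves", "arguments": {
  "rows": [
    [[85, -58, 30], [0, 0, 0]],
    [[85, -58, 30], [0, 0, 0]],
    [[85, -58, 30], [0, 0, 0]],
    [[85, -58, 30], [0, 0, 0]],
    [[85, -58, 30], [0, 0, 0]]
  ]
}}

```text
clock: 1.95
position: [611.4, 30.3, 116.5]
ee_rot: [0.718, -0.696, -0.0, -0.0]
contact_force: [-0.5, 0.2, -0.3]
gripper_width: 9.7
```

```bash
python3 -c "
from h import *
go([612,22,60])
d=arm.get_image('wrist');cv2.imwrite('pics/w1.png',d['color'][:,:,::-1])
d=arm.get_image('side');cv2.imwrite('pics/s1.png',cv2.resize(d['color'][110:310,220:420,::-1],None,fx=3,fy=3))"
```

```text
clock 1.95 pos [611.4  30.3 116.5] shift [[8.3, -0.4, 56.5], np.float64(-178.25)] tilt [-0.  0. -1.] F [-0.5  0.2 -0.3] 9.698505751701846
```

View pics/w1.png

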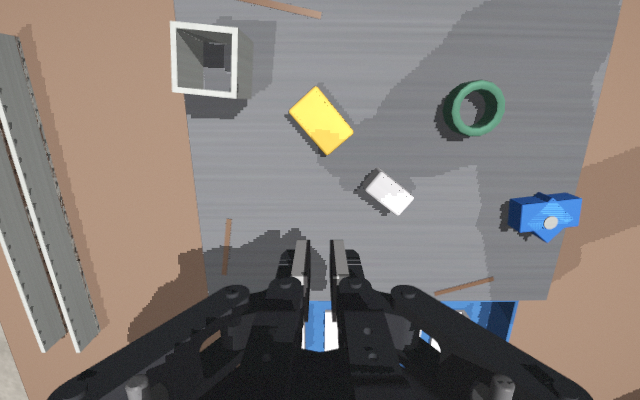

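View pics/s1.png

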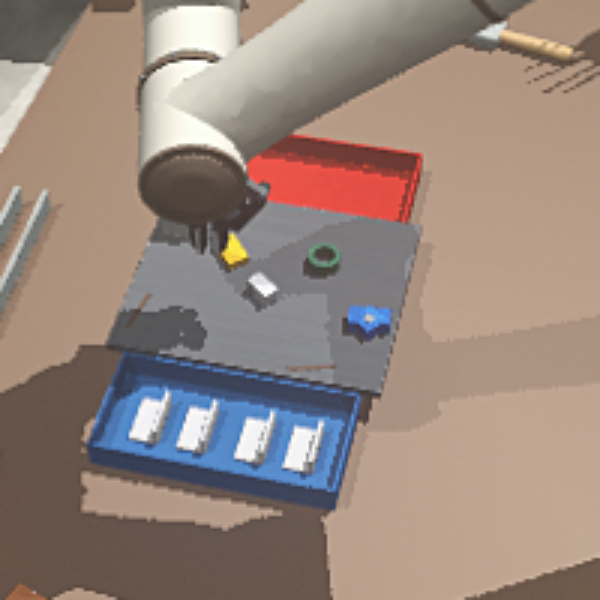

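>>> {"name": "apply_moves", "arguments": {
  "rows": [
    [[8, 0, 40], [0, 0, 0]],
    [[8, 0, 60], [0, 0, 0]],
    [[8, 0, 70], [0, 0, 0]],
    [[8, 0, 70], [0, 0, 0]],
    [[8, 0, 70], [0, 0, 0]]
  ]
}}

```text
clock: 2.55
position: [612.7, 22.7, 47.7]
ee_rot: [0.718, -0.696, 0.001, -0.001]
contact_force: [-0.6, 0.7, 0.4]
gripper_width: 9.8
```

```bash
python3 -c "
from h import *
go([612,-160,46])
d=arm.get_image('wrist');cv2.imwrite('pics/w2.png',d['color'][:,:,::-1])"
```

```text
clock 2.55 pos [612.7  22.7  47.7] shift [[182.6, 6.5, 1.6], np.float64(-178.17)] tilt [ 0.002  0.    -1.   ] F [-0.6  0.7  0.4] 9.76569932637115
```

View pics/w2.png

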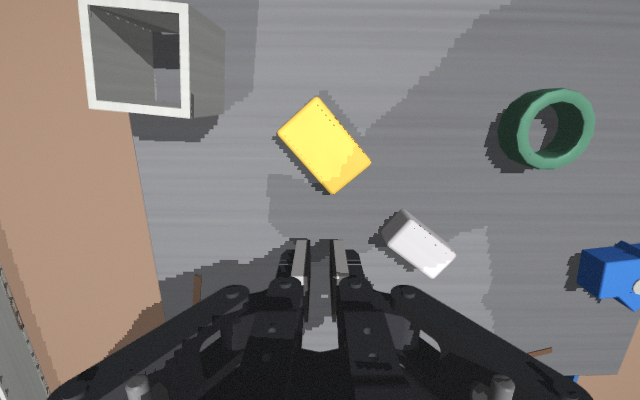

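>>> {"name": "apply_moves", "arguments": {
  "rows": [
    [[15, 0, 1], [0, 0, 0]],
    [[28, 1, 1], [0, 0, 0]],
    [[40, 1, 1], [0, 0, 0]],
    [[53, 2, 1], [0, 0, 0]],
    [[66, 2, 1], [0, 0, 0]],
    [[79, 3, 1], [0, 0, 0]],
    [[92, 3, 1], [0, 0, 0]],
    [[105, 4, 1], [0, 0, 0]],
    [[118, 4, 1], [0, 0, 0]],
    [[118, 4, 1], [0, 0, 0]]
  ]
}}

```text
clock: 3.6
position: [611.3, -98.1, 45.2]
ee_rot: [0.717, -0.697, 0.0, 0.0]
contact_force: [0.7, 0.8, 0.7]
gripper_width: 9.6
```

```bash
python3 -c "
from h import *
go([612,-160,46])
d=arm.get_image('wrist');cv2.imwrite('pics/w3.png',d['color'][:,:,::-1])"
```

```text
clock 3.6 pos [611.3 -98.1  45.2] shift [[61.9, 1.1, -0.8], np.float64(-178.38)] tilt [-0. -0. -1.] F [0.7 0.8 0.7] 9.642419285901347
```

View pics/w3.png

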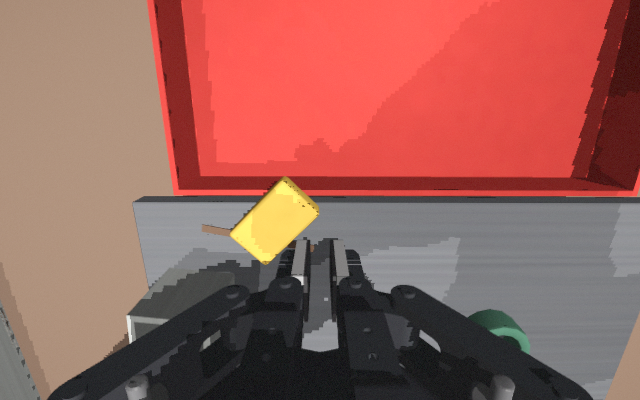

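```bash
python3 -c "
from h import *
d=arm.get_image('wrist')
c=max(blobs(d,(18,120,80),(35,255,255),(0,0,640,400)),key=cv2.contourArea)
b=cv2.boxPoints(cv2.minAreaRect(c));M=cv2.moments(c)
print(onz(d,b,50).round(),onz(d,(M['m10']/M['m00'],M['m01']/M['m00']),50).round())
print('tips',onz(d,[(290,240),(306,240),(333,240),(347,240)],46).round(),'edge',onz(d,[(140,200),(320,198),(630,199)],40).round(), 'tube', onz(d,[(132,312),(205,250)],[80]).round())
go([625,-70,46])
"
```

```text
[[ 659. -111.   50.]
 [ 630. -142.   50.]
 [ 612. -124.   50.]
 [ 640.  -91.   50.]] [[ 635. -118.   50.]]
tips [[ 628. -106.   46.]
 [ 620. -106.   46.]
 [ 606. -106.   46.]
 [ 599. -106.   46.]] edge [[ 706. -123.   40.]
 [ 613. -127.   40.]
 [ 451. -131.   40.]] tube [[ 693.  -86.   80.]
 [ 658. -117.   80.]]
clock 3.7 pos [611.4 -96.7  45.3] shift [[-26.3, -14.4, -0.7], np.float64(-178.31)] tilt [-0. -0. -1.] F [-0.  -0.4 -1. ] 10.052527364046568
```

>>> {"name": "apply_moves", "arguments": {
  "rows": [
    [[-12, 0, -1], [0, 0, 0]],
    [[-26, 0, -1], [0, 0, 0]],
    [[-27, 0, -1], [0, 0, 0]],
    [[-27, -8, -1], [0, 0, 0]],
    [[-27, -19, -1], [0, 0, 0]],
    [[-27, -19, -1], [0, 0, 0]],
    [[-27, -19, -1], [0, 0, 0]]
  ],
  "claw": 255
}}

```text
clock: 4.4
position: [629.9, -68.9, 46.0]
ee_rot: [0.718, -0.697, -0.0, 0.0]
contact_force: [-0.8, -0.3, -0.1]
gripper_width: 0.1
```

```bash
python3 -c "
from h import *
go([631,-160,46])
d=arm.get_image('wrist');cv2.imwrite('pics/w4.png',d['color'][:,:,::-1])"
```

```text
clock 4.4 pos [629.9 -68.9  46. ] shift [[91.1, 1.6, 0.0], np.float64(-178.3)] tilt [-0.  0. -1.] F [-0.8 -0.3 -0.1] 0.1427307704482696
```

View pics/w4.png

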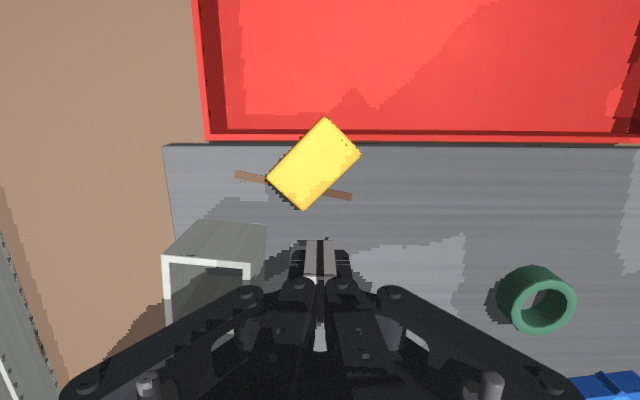

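>>> {"name": "apply_moves", "arguments": {
  "rows": [
    [[10, 0, 0], [0, 0, 0]],
    [[20, 0, 0], [0, 0, 0]],
    [[30, -1, 0], [0, 0, 0]],
    [[40, -1, 0], [0, 0, 0]],
    [[50, -1, 0], [0, 0, 0]],
    [[60, -1, 0], [0, 0, 0]],
    [[68, -1, 0], [0, 0, 0]],
    [[76, -1, 0], [0, 0, 0]],
    [[84, -1, 0], [0, 0, 0]],
    [[92, -1, 0], [0, 0, 0]],
    [[92, -1, 0], [0, 0, 0]]
  ]
}}

```text
clock: 5.55
position: [633.4, -161.6, 46.3]
ee_rot: [0.717, -0.697, 0.0, 0.0]
contact_force: [0.5, 1.4, -0.4]
gripper_width: -0.0
```

```bash
python3 -c "
from h import *
go([512,10,110])
d=arm.get_image('wrist');cv2.imwrite('pics/w5.png',d['color'][:,:,::-1])"
```

```text
clock 5.55 pos [ 633.4 -161.6   46.3] shift [[-175.1, 116.3, -63.7], np.float64(-178.33)] tilt [-0. -0. -1.] F [ 0.5  1.4 -0.4] -0.03872997830619666
```

View pics/w5.png

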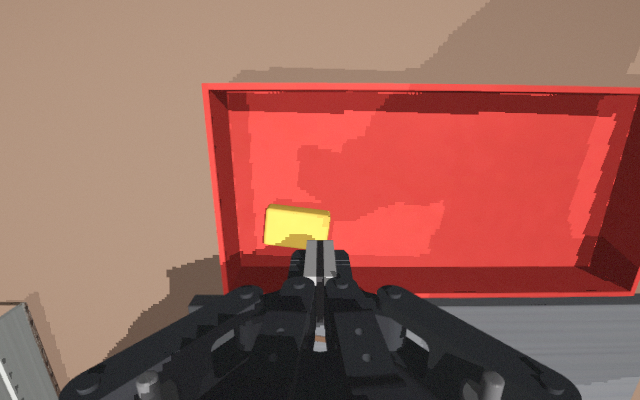

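>>> {"name": "apply_moves", "arguments": {
  "rows": [
    [[0, 0, -40], [0, 0, 0]],
    [[-30, 20, -64], [0, 0, 0]],
    [[-172, 116, -64], [0, 0, 0]],
    [[-172, 116, -64], [0, 0, 0]],
    [[-172, 116, -64], [0, 0, 0]],
    [[-172, 116, -64], [0, 0, 0]],
    [[-172, 116, -64], [0, 0, 0]],
    [[-172, 116, -64], [0, 0, 0]]
  ],
  "claw": 205
}}

```text
clock: 6.4
position: [512.7, 8.4, 110.9]
ee_rot: [0.718, -0.696, 0.0, -0.0]
contact_force: [-0.1, -0.4, 0.1]
gripper_width: 16.9
```

```bash
python3 -c "
from h import *
go([511,8,46])
d=arm.get_image('wrist');cv2.imwrite('pics/w6.png',d['color'][:,:,::-1])
for n,lo,hi,z in(('green',(45,80,20),(88,255,255),56),('white',(0,0,150),(179,50,255),58)):
  for c in blobs(d,lo,hi,(0,0,640,235),200):
    b=cv2.boxPoints(cv2.minAreaRect(c));w=onz(d,b,z);print(n,cv2.contourArea(c),w.mean(0).round(),w[:,:2].round().tolist())"
```

```text
clock 6.4 pos [512.7   8.4 110.9] shift [[0.3, 1.8, 64.9], np.float64(-178.16)] tilt [ 0.001  0.    -1.   ] F [-0.1 -0.4  0.1] 16.855882822733225
green 2153.5 [512. -46.  56.] [[530.0, -62.0], [496.0, -63.0], [494.0, -29.0], [529.0, -28.0]]
white 1023.5 [697. -66.  58.] [[712.0, -87.0], [672.0, -88.0], [681.0, -45.0], [723.0, -44.0]]
white 66002.0 [553. -50.  58.] [[673.0, -119.0], [430.0, -126.0], [404.0, 17.0], [706.0, 27.0]]
```

View pics/w6.png

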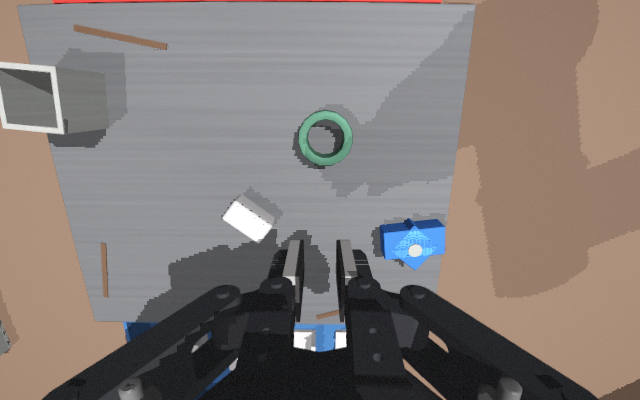

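>>> {"name": "apply_moves", "arguments": {
  "rows": [
    [[0, 1, 40], [0, 0, 0]],
    [[0, 1, 64], [0, 0, 0]],
    [[0, 1, 65], [0, 0, 0]],
    [[10, 1, 65], [0, 0, 0]],
    [[22, 1, 65], [0, 0, 0]],
    [[34, 1, 65], [0, 0, 0]],
    [[46, 1, 65], [0, 0, 0]],
    [[58, 1, 65], [0, 0, 0]],
    [[70, 1, 65], [0, 0, 0]],
    [[82, 1, 65], [0, 0, 0]],
    [[90, 1, 65], [0, 0, 0]],
    [[90, 1, 65], [0, 0, 0]]
  ]
}}

```text
clock: 7.65
position: [513.8, -83.3, 45.2]
ee_rot: [0.717, -0.697, -0.0, 0.0]
contact_force: [-0.6, 0.7, -0.4]
gripper_width: 17.1
```

```bash
python3 -c "
from h import *
go([512,-165,46])
d=arm.get_image('wrist');cv2.imwrite('pics/w7.png',d['color'][:,:,::-1])"
```

```text
clock 7.65 pos [513.8 -83.3  45.2] shift [[81.6, 4.1, -0.8], np.float64(-178.35)] tilt [-0. -0. -1.] F [-0.6  0.7 -0.4] 17.10631309128691
```

View pics/w7.png

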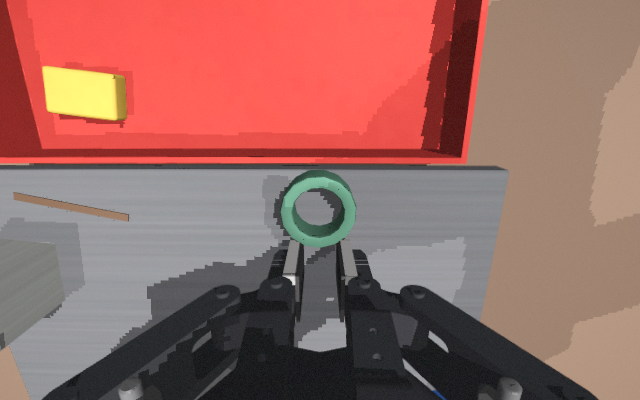

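Pipe is cradled centrally (col 318), continue over the edge.

>>> {"name": "apply_moves", "arguments": {
  "rows": [
    [[10, 0, 0], [0, 0, 0]],
    [[20, 0, 0], [0, 0, 0]],
    [[30, 0, 0], [0, 0, 0]],
    [[40, 0, 0], [0, 0, 0]],
    [[50, 0, 0], [0, 0, 0]],
    [[58, 0, 0], [0, 0, 0]],
    [[66, 0, 0], [0, 0, 0]],
    [[74, 0, 0], [0, 0, 0]],
    [[80, 0, 0], [0, 0, 0]],
    [[80, 0, 0], [0, 0, 0]],
    [[80, 0, 0], [0, 0, 0]]
  ]
}}

```text
clock: 8.8
position: [516.3, -162.2, 45.3]
ee_rot: [0.718, -0.696, -0.0, 0.0]
contact_force: [-0.1, 0.9, 0.4]
gripper_width: 16.8
```

```bash
python3 -c "
from h import *
go([563,50,110])
d=arm.get_image('wrist');cv2.imwrite('pics/w8.png',d['color'][:,:,::-1])"
```

```text
clock 8.8 pos [ 516.3 -162.2   45.3] shift [[-210.7, -53.0, -64.7], np.float64(-178.28)] tilt [-0.  0. -1.] F [-0.1  0.9  0.4] 16.78534395097893
```

View pics/w8.png

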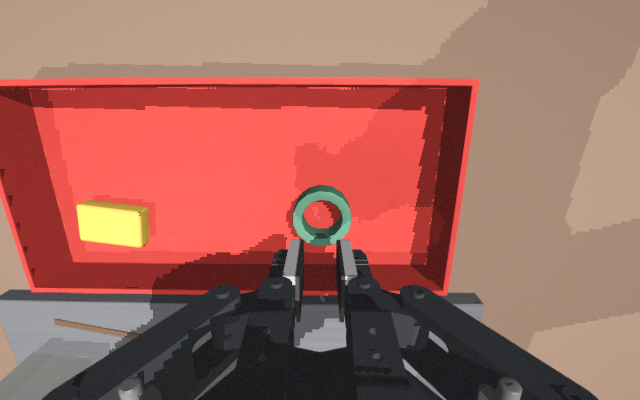

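>>> {"name": "apply_moves", "arguments": {
  "rows": [
    [[0, 0, -40], [0, 0, 0]],
    [[-30, -10, -64], [0, 0, 0]],
    [[-211, -53, -64], [0, 0, 0]],
    [[-211, -53, -64], [0, 0, 0]],
    [[-211, -53, -64], [0, 0, 0]],
    [[-211, -53, -64], [0, 0, 0]],
    [[-211, -53, -64], [0, 0, 0]],
    [[-211, -53, -64], [0, 0, 0]],
    [[-211, -53, -64], [0, 0, 0]]
  ]
}}

```text
clock: 9.75
position: [562.4, 49.8, 109.2]
ee_rot: [0.718, -0.696, -0.0, 0.0]
contact_force: [0.6, 0.1, -0.5]
gripper_width: 16.5
```

```bash
python3 -c "
from h import *
go([562,55,46])
d=arm.get_image('wrist');cv2.imwrite('pics/w9.png',d['color'][:,:,::-1])"
```

```text
clock 9.75 pos [562.4  49.8 109.2] shift [[-5.2, 0.2, 63.2], np.float64(-178.29)] tilt [-0.001 -0.    -1.   ] F [ 0.6  0.1 -0.5] 16.45391673845454
```

View pics/w9.png

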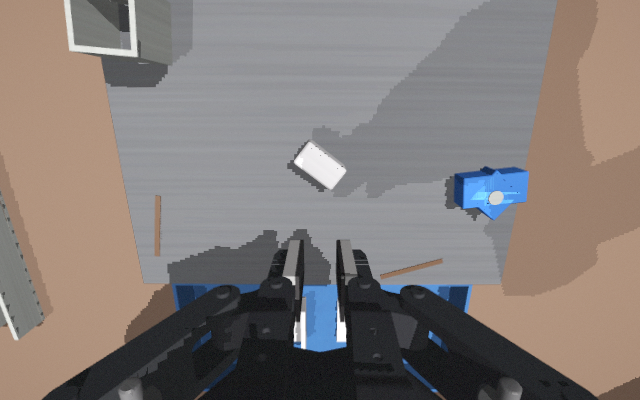

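>>> {"name": "apply_moves", "arguments": {
  "rows": [
    [[-4, 0, 40], [0, 0, 0]],
    [[-4, 0, 62], [0, 0, 0]],
    [[-4, 0, 63], [0, 0, 0]],
    [[6, 0, 63], [0, 0, 0]],
    [[16, 0, 63], [0, 0, 0]],
    [[26, 0, 63], [0, 0, 0]],
    [[36, 0, 63], [0, 0, 0]],
    [[46, 0, 63], [0, 0, 0]],
    [[56, 0, 63], [0, 0, 0]],
    [[66, 0, 63], [0, 0, 0]],
    [[76, 0, 63], [0, 0, 0]],
    [[76, 0, 63], [0, 0, 0]]
  ],
  "claw": 230
}}

```text
clock: 11.0
position: [565.0, -27.0, 46.2]
ee_rot: [0.717, -0.697, -0.0, 0.0]
contact_force: [-0.1, 0.0, 0.6]
gripper_width: 8.6
```

```bash
python3 -c "
from h import *
go([562,-165,46])
d=arm.get_image('wrist');cv2.imwrite('pics/w10.png',d['color'][:,:,::-1])"
```

```text
clock 11.0 pos [565.  -27.   46.2] shift [[137.9, 6.9, 0.2], np.float64(-178.36)] tilt [-0.001 -0.    -1.   ] F [-0.1  0.   0.6] 8.615521303977971
```

View pics/w10.png

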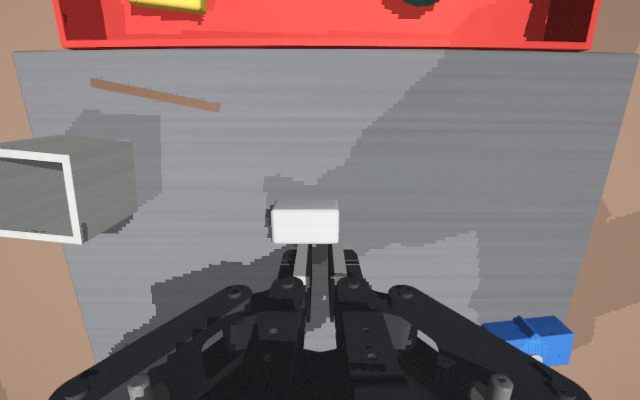

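>>> {"name": "apply_moves", "arguments": {
  "rows": [
    [[10, 0, 0], [0, 0, 0]],
    [[22, 0, 0], [0, 0, 0]],
    [[34, 0, 0], [0, 0, 0]],
    [[46, 0, 0], [0, 0, 0]],
    [[58, 0, 0], [0, 0, 0]],
    [[70, 0, 0], [0, 0, 0]],
    [[82, 0, 0], [0, 0, 0]],
    [[94, 0, 0], [0, 0, 0]],
    [[106, 0, 0], [0, 0, 0]],
    [[118, 0, 0], [0, 0, 0]],
    [[130, 0, 0], [0, 0, 0]],
    [[136, 0, 0], [0, 0, 0]]
  ]
}}

```text
clock: 12.25
position: [569.4, -162.8, 46.3]
ee_rot: [0.717, -0.697, 0.0, 0.0]
contact_force: [0.1, 1.0, -0.4]
gripper_width: 8.2
```

>>> {"name": "apply_moves", "arguments": {
  "rows": [
    [[0, 0, 0], [0, 0, 0]],
    [[0, 0, -40], [0, 0, 0]],
    [[0, 0, -80], [0, 0, 0]],
    [[-50, 0, -100], [0, 0, 0]],
    [[-80, 0, -100], [0, 0, 0]],
    [[-80, 0, -100], [0, 0, 0]],
    [[-80, 0, -100], [0, 0, 0]]
  ]
}}

```text
clock: 12.95
position: [566.9, -80.5, 146.6]
ee_rot: [0.718, -0.696, 0.0, -0.0]
contact_force: [0.6, -0.4, 0.4]
gripper_width: 8.3
```

```bash
python3 -c "
from h import *
go([562,-165,46])
d=arm.get_image('wrist');cv2.imwrite('pics/w11.png',d['color'][:,:,::-1])
d=arm.get_image('side');cv2.imwrite('pics/s2.png',d['color'][:,:,::-1])"
```

```text
clock 12.95 pos [566.9 -80.5 146.6] shift [[84.3, 7.6, 100.6], np.float64(-178.14)] tilt [ 0.  0. -1.] F [ 0.6 -0.4  0.4] 8.339501259721438
```

View pics/w11.png

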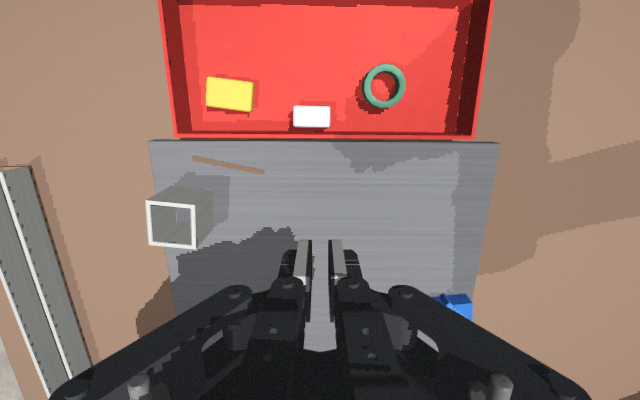

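View pics/s2.png

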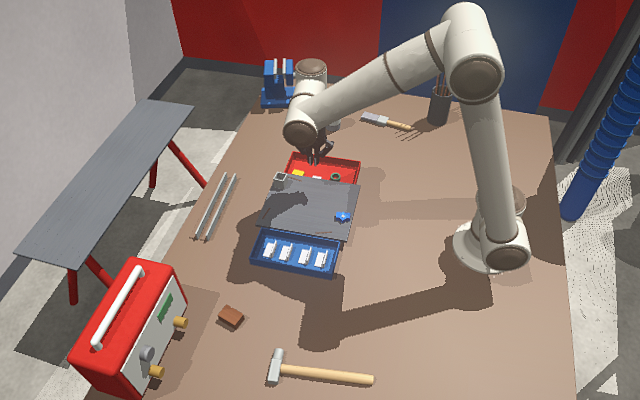

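```bash
python3 -c "
from h import *
d=arm.get_image('wrist')
for p in((230,94),(312,116),(312,108),(312,125),(400,86)):
    v,o=rays(d,p);print(p,(o+v[0]*d['z_map'][p[1],p[0]]).round())
s=arm.get_image('side')
c=max(blobs(s,(100,140,60),(125,255,255),(330,200,360,230)),key=cv2.contourArea)
M=cv2.moments(c);print('magnet px',M['m10']/M['m00'],M['m01']/M['m00'])
arm.job_done()"
```

```text
(230, 94) [ 647. -162.   14.]
(312, 116) [ 576. -146.   21.]
(312, 108) [ 576. -153.   20.]
(312, 125) [ 576. -139.   21.]
(400, 86) [ 504. -173.   21.]
magnet px 342.34567901234567 215.36296296296297
the job is handed in; nothing more can be done
```

I swept all three offcuts over the plate's edge into the red tray, pushing only, and handed the job in at about 13 s of the 51 s allowed.

- **Pushes:** The pipe slice and the bar end each went in one sweep. The yellow flat slid sideways off the fingers near the square tube, so I backed off and pushed it again with the gripper shut.
- **Offcuts at the end:** The last wrist image shows all three lying flat on the tray floor. Their tops measured about 14, 21 and 21 mm above the table, against 15, 21 and 19 mm expected, and well below the 34 mm rim.
- **Everything else:** The magnet is at the same pixel position in the side view as at the start. I compared the square tube only by eye. It stands upright in its original place, and the fingers never came near enough to touch it. The clamp block, hammer and brush look untouched in the last side view. The spray can is hidden by the arm there, but the arm went nowhere near it.
- **Robot:** The gripper was lifted clear before hand-in, and the force readings I saw stayed at noise level. No check failed.

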